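# Refit the crank on the frame press's splined shaft

### The job

Take the long crank out of the low pigeonhole rack and put it back on the splined shaft of the grey frame press: turn it so that its bore matches the splines, slide it on fully home against the collar and let go of it. Leave the other things on the bench where they are.

Things in the scene. Friction and masses are not known exactly. Their poses are not given: they have to be found in the camera images.
- crank_hub (a point): Long crank, the only part that fits: plain steel, 0.4 to 0.6 kg, flat in one of the rack's low bays, hub inside under the roof, handle out in front. This point: on the bore's axis, half-way up the hub, 20 mm over its underside. +z: bore axis, up as it lies, outermost on the shaft. +x: from hub to handle. Hub 40 mm high, 50 mm round, with two flats 50 mm apart facing +y and -y, 32 mm long.
- crank: The same crank, its origin on the bore's axis at the hub's underside, same axes. Arm: flat bar 24 mm wide, 14 mm thick, flush with the underside, out to the handle's axis 125 mm from the bore. The bore goes right through: 28 mm round, with five spline slots (9 mm wide, 37 mm across) every 60 degrees; there is no slot on the arm's side (+x).
- crank_handle (a point): Half-way up the long crank's handle, 46 mm over the crank's underside: an upright black grip 31 mm round, from 16 to 76 mm over the underside. It spins freely on its pin, so holding it does not hold the crank's direction. Its z is the pin's axis; its x and y turn with the spin and mean nothing.
- shaft_seat (a point): Foot of the press's splined shaft: centre of the 72 mm round collar face on which the hub's underside comes to rest. +z: along the shaft, outward, leaning 30 degrees from vertical towards the press's front. +x: the side where one spline is missing, up to 50 degrees either way from straight down the slope. Home: crank_hub 20 mm along +z from here, crank's +x along this +x. The collar stands 14 mm off the cover.
- shaft_nose (a point): Tip of the same shaft, 50 mm out from the collar, same axes. Steel core 26 mm round with five splines (7 mm wide, 34 mm across) every 60 degrees for the first 33 mm; the sixth is missing, so the crank fits one way only. From 34 to 50 mm it is a plain nose 23 mm round with a cone at its end. The shaft is stiff to turn (about 2 N m).
- press: Frame press, fixed: grey casting 270 x 226 mm; origin in the middle of its foot, -x its front, z up. Its front is 86 mm high, then slopes up at 30 degrees to a flat top 165 mm high over the rear half, with a V fence to 200 mm. Two chrome columns at x 105, y +-88 mm carry a crosshead; top at 415 mm. The shaft stands out of the middle of the slope.
- rack: Plywood pigeonhole rack, fixed: origin at the middle of its front foot, open to -x, z up. 292 mm wide (y), 170 mm deep, 147 mm high, boxes on it to 207 mm. Three low bays with no floor (middles at y -94, 0, +94 mm), each 84 mm wide, 56 mm high; offcuts above them. They hold the long crank, the short crank and the mallet in any order, hubs and mallet head 35 to 60 mm inside the front edge.
- short_crank_mid (a point): A short crank that does not fit (round 18 mm bore, 40 mm hub, handle only 85 mm from its bore, 61 mm high): this point is mid-arm, 40 mm from its bore. Lies in another bay; leave it.
- mallet_mid (a point): Small wooden mallet in the third bay: this point is in the middle of its head (44 x 66 x 38 mm); the handle, 24 mm round, sticks out 188 mm towards the robot. Leave it.
- glue_mid (a point): Middle of a white glue bottle, 62 mm round, 190 mm high, standing between the rack and the press. Leave it standing.
- wax_tin_mid (a point): Middle of a tin, 84 mm round, 50 mm high. Leave it.
- tape_mid (a point): Middle of a tape measure, 68 x 36 x 64 mm high. Leave it.
- offcut_mid (a point): Middle of a wooden moulding offcut lying flat, 160 mm long (x), 34 mm wide, 24 mm high. Leave it.
- mug_mid (a point): Middle of a white mug, 76 mm round, 90 mm high. Leave it.
- sander_mid (a point): Middle of a cork sanding block, 110 x 65 x 35 mm high. Leave it.
Mind the look-alikes: they are no part of the job. Leave any green look-alike of the crank alone.

How it is judged:
By the outcome, as a careful person would: the job done as asked, in the order asked, and still so for the second after the job is handed in, with the robot touching nothing.
It also fails if it takes over 61 s, if anything falls off the work surface, if the arm or the gripper's body presses on something with over 40 N, if the wrist force passes 120 N, or if a joint passes its speed limit or range.

### The arm

A 6-joint arm with a two-finger parallel gripper is mounted at the origin on the work surface. World frame = base frame: x ahead of the robot, y to its left, z up, the work surface at z = 0. Lengths are in m, angles in degrees, forces in N, time in s.
With the tool pointing down it reaches from about 0.4 to 0.825 m from the base axis. Payload 7 kg.
Tool frame: the origin (TCP) lies midway between the tips of the shut fingers; the grasp point (between the pads) lies 19 mm behind it (ctrl.grip_point_offset is the distance from the TCP to the grasp point, in m); x points along the fingers, y is the direction in which the jaws open and shut, and the axes are right-handed (so a half turn about x gives the same grasp; the last joint's range is limited). The gripper opens to 88 mm and grips with 3 to 60 N. Pads are 19 mm wide; open, the fingers measure 130 mm over their backs; the gripper's body (78 mm by 193 mm) begins 47 mm behind the grasp point.
Start: joints at [85.033, 20.546, 0.682, 0, -70.136, -16.507], TCP at [0.247, 0.628, 0.227] pointing down, gripper open.
Joint ranges: [-176.03, 176.03], [-82.01, 121.73], [-58.28, 71.71], [-173.87, 95.51], [-174.79, -0.11], [-173.66, 173.66]. Speed limits (degrees/s): [136.94, 136.94, 172.46, 180, 180, 180].

### API

Orientations are given as [roll, pitch, yaw] about the fixed x, y, z axes, in that order (R = Rz(yaw) Ry(pitch) Rx(roll)).
In Python, from plant import ctrl gives the robot as it stands.
- The arm moves only by the tool drive_tool, never from a script. Its argument "plan" is a list of rows, each a list of 3 entries, a list of its own where there are three numbers: the shift along the tool's x, y, z in m, then the turn, a rotation vector about the tool's x, y, z in degrees, then the opening, from 0 (shut) to 1 (fully open). In form: [[[dx, dy, dz], [wx, wy, wz], grip], ...]. A call has 1 to 20 rows; each row is the pose to reach, as a shift and turn from the pose measured when the call began, along the tool's axes at that moment; what a row does not reach only later rows make up. A row lasts 1/12 s, in which the tool goes at most 41.7 mm and 7.16 degrees, less where a joint would pass 70% of its speed; a pose out of reach is approached as far as the arm can. A call with a gripper value outside its range is refused whole. The fingers move at their own pace and stop on an object; the grip force is fixed at half the most. Time passes only in rows, so rows that repeat a pose let the fingers close. It gives the time, the measured TCP pose, the force and the opening at its end, in the units of the state.
- ctrl.get_obs(): the state, without advancing time (a new reading comes with each control period).
- ctrl.snapshot(name): name is "scene" or "top" or "wrist"; returns the picture (480x640x3 uint8, blue, green, red); there is no depth.
- ctrl.get_calibration(name): a dict with "fx", "fy", "cx", "cy" (pixels), "R" (3x3) and "t" (3): a world point X has camera coordinates R X + t. Camera axes: x right, y down, z forward; pixel columns grow to the right and rows downward; lengths in m; the calibration is good to about 2 mm. The wrist camera is an equidistant fisheye: a pixel r from the principal point sees the ray r / f radians off the axis. A picture is of the moment at which its call begins: read the wrist's pose just before it. get_calibration takes no time and is no camera call; for the wrist camera it gives the pose at the moment of the call.
- ctrl.close_job(): hands the job in, once; it reports no verdict.
Trained networks look in the newest picture that a camera, given by its name, has taken for a name from the list of things; names that differ only in an ending like _2 or _b are one class to them, and where a whole thing is asked for, a point or a joint stands for the part that bears it (a point fixed in the world has none). Each returns a list of dicts, best first, with "confidence" (0 to 1); they miss things now and then, are a little off and sometimes report something else, mostly with a low value. They report only what shows in the picture. A call takes as long as a camera call. They do not tell look-alikes from the thing itself.
- ctrl.cut_out(camera, name): "pixels" (480x640 bool, what is visible of it) and "pixel" ([column, row] in pixels, amid what is visible of it).
- ctrl.landmark_of(camera, name): "pixel" ([column, row] in pixels: a listed point, or the origin of a listed thing).
The state is a dict: "clock": time; "joint_pos": joint angles; "qvel": joint speeds; "tau": joint torques, N m; "tool_pos": TCP position; "orientation": TCP orientation; "force": force on the tool from outside, world axes, zero at the start; "moment": the same for the moment, N m; "opening": finger opening in m.
Only numpy, scipy, OpenCV 4.12 (cv2) and the standard library are available. Lean on these libraries where they do the work, as an engineer would, in place of code of your own. Each camera call takes 0.05 s, during which the arm holds its last target. There are 200 camera calls.

## Working session

There is one attempt and no reset: what is moved stays moved. The work goes in short steps, Python scripts to look and compute and a tool call to move; the robot and the scene stay as the last step left them, time stands still between calls to the robot, and variables do not carry over. Pictures are saved under pics/ and viewed, about 8 in all and at most 12, crops included, and the job is handed in when it is done.

Besides the shell and the picture viewer there is one more tool, called by a JSON object that holds its "name" and its "arguments", one argument or row to a line. drive_tool: Moves the arm, as the interface text tells. Its arguments: {"type":"object","properties":{"plan":{"type":"array","items":{"type":"array"}}},"required":["plan"]}

```bash
ls; mkdir -p pics; cat > h.py <<'E'
import numpy as np, cv2
from scipy.spatial.transform import Rotation as Ro
from plant import ctrl
def pose():
    o=ctrl.get_obs(); return np.array(o['tool_pos']),Ro.from_euler('xyz',o['orientation'],degrees=True).as_matrix(),o
def ray(cam,px,c=None):
    c=c or ctrl.get_calibration(cam); R=np.array(c['R']);t=np.array(c['t'])
    u=np.array([(px[0]-c['cx'])/c['fx'],(px[1]-c['cy'])/c['fy']])
    if cam=='wrist':
        r=np.linalg.norm(u); d=np.r_[u/max(r,1e-9)*np.sin(r),np.cos(r)]
    else: d=np.r_[u,1]
    d=R.T@d; return -R.T@t,d/np.linalg.norm(d)
def proj(cam,X,c=None):
    c=c or ctrl.get_calibration(cam); p=np.array(c['R'])@X+np.array(c['t'])
    if cam=='wrist':
        r=np.hypot(p[0],p[1]); th=np.arctan2(r,p[2]); u=p[:2]/max(r,1e-9)*th
    else: u=p[:2]/p[2]
    return np.array([c['fx']*u[0]+c['cx'],c['fy']*u[1]+c['cy']])
def atz(cam,px,z,c=None):
    o,d=ray(cam,px,c); return o+d*(z-o[2])/d[2]
def tri(rays):
    A=np.zeros((3,3));b=np.zeros(3)
    for o,d in rays:
        P=np.eye(3)-np.outer(d,d);A+=P;b+=P@o
    X=np.linalg.solve(A,b); return X,[np.linalg.norm(np.cross(X-o,d)) for o,d in rays]
def delta(p,R):
    "shift & rotvec from current pose to (p,R)"
    p0,R0,_=pose(); return np.round(R0.T@(np.asarray(p)-p0),4),np.round(Ro.from_matrix(R0.T@R).as_rotvec(degrees=True),2)
E
python3 - <<'E'
from h import *
names=['crank_hub','crank','crank_handle','shaft_seat','shaft_nose','press','rack','short_crank_mid','mallet_mid','glue_mid','wax_tin_mid','tape_mid','offcut_mid','mug_mid','sander_mid']
np.set_printoptions(precision=3,suppress=True)
ims={}
for cam in ['scene','top','wrist']:
    ims[cam]=ctrl.snapshot(cam); cv2.imwrite(f'pics/{cam}0.png',ims[cam])
R={}
for n in names:
    for cam in ['scene','top']:
        l=ctrl.landmark_of(cam,n); R[n,cam]=l
        print(n,cam,[(np.round(d['pixel'],1).tolist(),round(d['confidence'],2)) for d in l[:3]])
    a,b=R[n,'scene'],R[n,'top']
    if a and b: X,e=tri([ray('scene',a[0]['pixel']),ray('top',b[0]['pixel'])]); print('   ',X,np.round(e,4))
print(ctrl.get_obs()); 
for c in ['scene','top','wrist']:
    k=ctrl.get_calibration(c); print(c,k['fx'],-np.array(k['R']).T@np.array(k['t']),np.array(k['R'])[2])
print(ctrl.grip_point_offset)
E
```

```text
pics
crank_hub scene [([215.9, 257.0], 0.8), ([298.0, 208.5], 0.66)]
crank_hub top [([218.1, 316.1], 0.92)]
    [0.382 0.35  0.012] [0.002 0.002]
crank scene [([217.3, 260.3], 0.97), ([295.3, 212.1], 0.68)]
crank top [([214.4, 315.1], 0.62)]
    [ 0.387  0.361 -0.015] [0.003 0.003]
crank_handle scene [([176.7, 268.7], 0.75), ([273.7, 222.1], 0.48)]
crank_handle top [([196.1, 363.0], 0.61), ([247.5, 245.1], 0.43)]
    [0.267 0.396 0.038] [0.003 0.003]
shaft_seat scene [([450.4, 266.6], 0.46)]
shaft_seat top [([458.9, 214.8], 0.45)]
    [ 0.631 -0.271  0.129] [0.004 0.004]
shaft_nose scene [([444.9, 261.6], 0.69)]
shaft_nose top [([465.3, 222.9], 0.59), ([332.0, 175.2], 0.52)]
    [ 0.6   -0.267  0.177] [0.003 0.003]
press scene [([451.1, 284.4], 0.77)]
press top [([446.5, 193.6], 0.87), ([332.0, 177.6], 0.68)]
    [ 0.713 -0.275 -0.026] [0.002 0.002]
rack scene [([288.5, 217.7], 0.83)]
rack top [([240.5, 218.0], 0.97), ([354.3, 281.6], 0.19)]
    [ 0.65   0.288 -0.002] [0.006 0.006]
short_crank_mid scene [([315.4, 223.1], 0.72)]
short_crank_mid top [([278.6, 210.3], 0.77)]
    [0.665 
[... 961 characters left out ...]
85.5], 0.69)]
    [0.463 0.536 0.023] [0.003 0.003]
{'clock': 1.65, 'joint_pos': array([ 85.033,  20.546,   0.683,   0.001, -70.134, -16.505]), 'qvel': array([-0.114,  0.022,  0.042, -0.022,  0.024,  0.049]), 'tau': array([  0.001, -58.237,  29.33 ,   7.002,   0.012,  -0.   ]), 'tool_pos': array([0.247, 0.628, 0.227]), 'orientation': array([-101.679,   89.997,   56.849]), 'force': array([ 0.949, -0.043,  0.523]), 'moment': array([ 0.032, -0.017, -0.025]), 'opening': 0.0876182354490961}
scene 487.1778447899278 [-0.263 -0.462  1.103] [ 0.59   0.382 -0.711]
top 542.0347137649152 [0.416 0.087 1.455] [ 0.102 -0.016 -0.995]
wrist 371.64829954431775 [0.309 0.604 0.384] [-0.232  0.091 -0.968]
0.0188
```

```bash
python3 - <<'E'
import cv2,numpy as np
s=cv2.imread('pics/scene0.png');t=cv2.imread('pics/top0.png')
a=cv2.resize(s[180:330,160:360],(800,600),interpolation=3)
cv2.imwrite('pics/c1.png',a)
E
```

```text
(no output)
```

View pics/scene0.png

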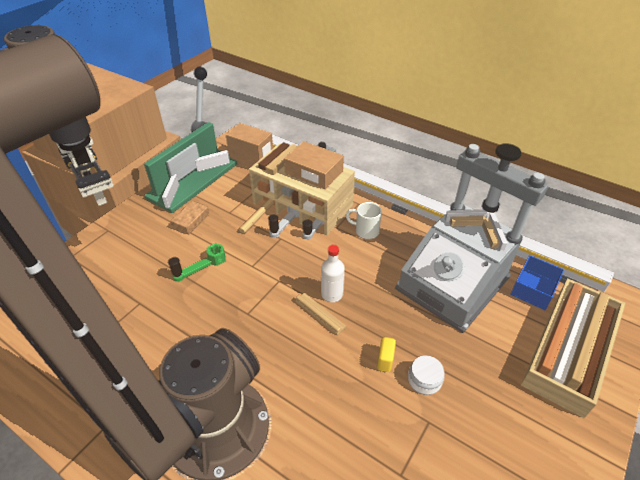

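View pics/top0.png

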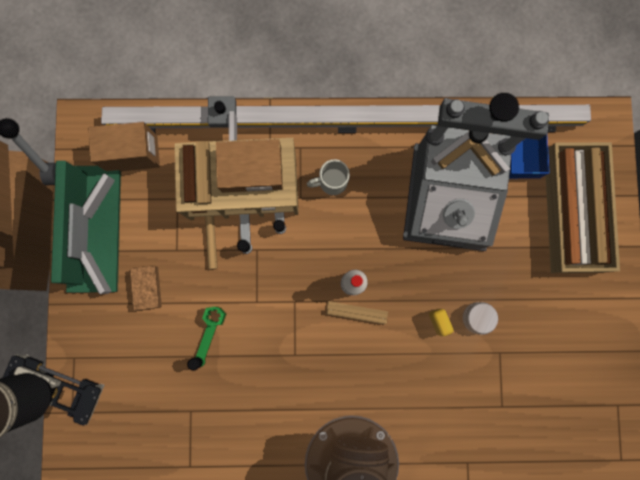

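```bash
python3 - <<'E'
from h import *
np.set_printoptions(precision=3,suppress=True)
for s,t in [((273.7,222.1),(247.5,245.1))]:
    print('handle',tri([ray('scene',s),ray('top',t)]))
print('hub/crank scene at z',atz('scene',(298,208.5),.02),atz('scene',(295.3,212.1),0))
print('handle top at z.076',atz('top',(244,247),.076))
print('rack front bottom edge corners top@.147', atz('top',(176,214),.147),atz('top',(297,206),.147))
print('short handle',atz('top',(279,226),.061))
t=cv2.imread('pics/top0.png');s=cv2.imread('pics/scene0.png')
a=cv2.resize(t[180:280,165:305],(420*2-40,570),interpolation=3)
b=cv2.resize(s[150:260,220:370],(800,587),interpolation=3)
cv2.imwrite('pics/c1.png',np.vstack([cv2.resize(a,(420,300)),cv2.resize(b,(420,300))]))
E
```

```text
handle (array([0.564, 0.268, 0.057]), [np.float64(0.0026195546100297013), np.float64(0.0026195546100296727)])
hub/crank scene at z [0.688 0.269 0.02 ] [0.686 0.28  0.   ]
handle top at z.076 [0.559 0.272 0.076]
rack front bottom edge corners top@.147 [0.634 0.428 0.147] [0.651 0.134 0.147]
short handle [0.614 0.184 0.061]
```

View pics/c1.png

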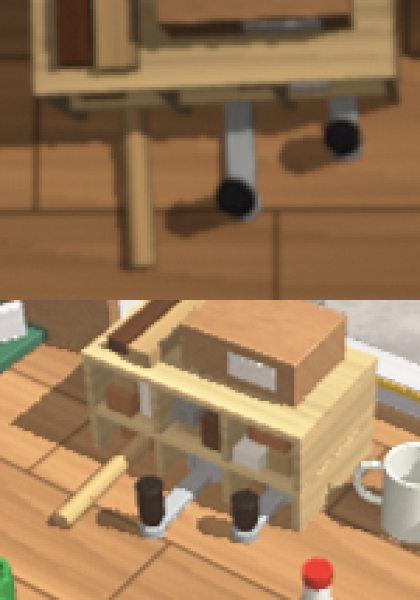

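```bash
python3 - <<'E'
from h import *
np.set_printoptions(precision=3,suppress=True)
p,R,o=pose(); print(R)
for s in (1,-1):
    x=np.array([0,0,-1.]);y=np.array([0,s*1.,0]);T=np.c_[x,y,np.cross(x,y)]
    print(s,delta([.561,.27,.23],T))
E
```

```text
[[ 0.    -0.366 -0.931]
 [ 0.    -0.931  0.366]
 [-1.    -0.    -0.   ]]
1 (array([-0.003,  0.218, -0.423]), array([158.53,   0.  ,   0.  ]))
-1 (array([-0.003,  0.218, -0.423]), array([-21.47,  -0.  ,   0.  ]))
```

{"name": "drive_tool", "arguments": {
  "plan": [
    [[-0.003, 0.218, -0.423], [-21.5, 0, 0], 0.7],
    [[-0.003, 0.218, -0.423], [-21.5, 0, 0], 0.7],
    [[-0.003, 0.218, -0.423], [-21.5, 0, 0], 0.7],
    [[-0.003, 0.218, -0.423], [-21.5, 0, 0], 0.7],
    [[-0.003, 0.218, -0.423], [-21.5, 0, 0], 0.7],
    [[-0.003, 0.218, -0.423], [-21.5, 0, 0], 0.7],
    [[-0.003, 0.218, -0.423], [-21.5, 0, 0], 0.7],
    [[-0.003, 0.218, -0.423], [-21.5, 0, 0], 0.7],
    [[-0.003, 0.218, -0.423], [-21.5, 0, 0], 0.7],
    [[-0.003, 0.218, -0.423], [-21.5, 0, 0], 0.7],
    [[-0.003, 0.218, -0.423], [-21.5, 0, 0], 0.7],
    [[-0.003, 0.218, -0.423], [-21.5, 0, 0], 0.7],
    [[-0.003, 0.218, -0.423], [-21.5, 0, 0], 0.7],
    [[-0.003, 0.218, -0.423], [-21.5, 0, 0], 0.7],
    [[-0.003, 0.218, -0.423], [-21.5, 0, 0], 0.7],
    [[-0.003, 0.218, -0.423], [-21.5, 0, 0], 0.7]
  ]
}}

```text
clock: 2.98
tool_pos: [0.5604, 0.2712, 0.2297]
orientation: [-100.6, 90.0, 79.5]
force: [-0.8, 0.6, -0.3]
opening: 0.0611
```

```bash
python3 - <<'E'
from h import *
np.set_printoptions(precision=3,suppress=True)
p,R,o=pose(); c=ctrl.get_calibration('wrist')
im=ctrl.snapshot('wrist'); cv2.imwrite('pics/w1.png',im)
print(p,R[:,1],o['joint_pos'],o['opening'])
for n,z in [('crank_handle',.046),('crank_hub',.02),('crank',0),('shaft_nose',.18),('shaft_seat',.13)]:
    for d in ctrl.landmark_of('wrist',n)[:3]: print(n,d['pixel'],round(d['confidence'],2),atz('wrist',d['pixel'],z,c))
print('cam',ray('wrist',(320,240),c))
E
```

```text
[0.56  0.271 0.23 ] [ 0.001 -1.    -0.   ] [ 43.759  15.544  -6.058  -0.007 -68.389  46.327] 0.06110361411283465
crank_handle [314.6, 216.9] 0.56 [0.565 0.276 0.046]
crank_hub [248.7, 365.8] 0.95 [0.383 0.355 0.02 ]
crank [250.5, 357.1] 0.77 [0.383 0.356 0.   ]
cam (array([0.627, 0.271, 0.387]), array([-0.242, -0.   , -0.97 ]))
```

View pics/w1.png

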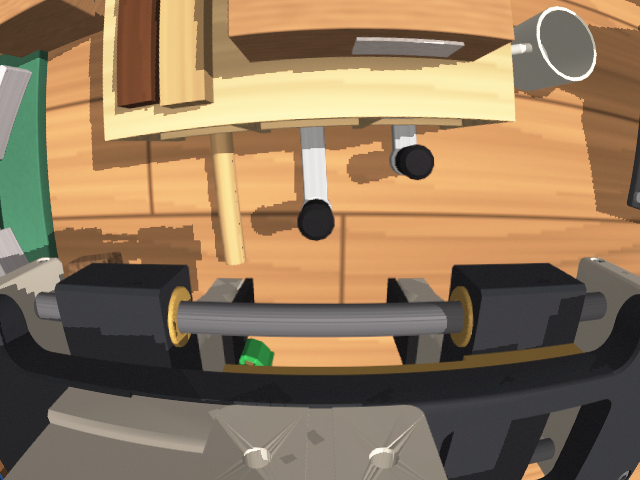

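```bash
python3 - <<'E'
from h import *
np.set_printoptions(precision=4,suppress=True)
c=ctrl.get_calibration('wrist')
h=atz('wrist',(316,216),.076,c);print('handle',h)
for px in [(302,128),(323.5,127),(303,185),(326,185)]: print(atz('wrist',px,.014,c))
print('rack edge',atz('wrist',(106,138),.147,c),atz('wrist',(312,119),.147,c),atz('wrist',(515,120),.147,c),'mallet',atz('wrist',(235,262),.02,c))
E
```

```text
handle [0.5711 0.2745 0.076 ]
[0.649  0.2891 0.014 ]
[0.6499 0.2678 0.014 ]
[0.5916 0.2883 0.014 ]
[0.5916 0.2651 0.014 ]
rack edge [0.6431 0.4244 0.147 ] [0.6471 0.2763 0.147 ] [0.6546 0.1349 0.147 ] mallet [0.5122 0.3606 0.02  ]
```

{"name": "drive_tool", "arguments": {
  "plan": [
    [[0.04, -0.004, -0.007], [0, 0, 0], 0.7],
    [[0.08, -0.004, -0.007], [0, 0, 0], 0.7],
    [[0.12, -0.004, -0.007], [0, 0, 0], 0.7],
    [[0.16, -0.004, -0.007], [0, 0, 0], 0.7],
    [[0.197, -0.004, -0.007], [0, 0, 0], 0.7],
    [[0.197, -0.004, -0.007], [0, 0, 0], 0.7],
    [[0.197, -0.004, -0.007], [0, 0, 0], 0.7],
    [[0.197, -0.004, -0.007], [0, 0, 0], 0.2],
    [[0.197, -0.004, -0.007], [0, 0, 0], 0.2],
    [[0.197, -0.004, -0.007], [0, 0, 0], 0.2],
    [[0.197, -0.004, -0.007], [0, 0, 0], 0.2],
    [[0.197, -0.004, -0.007], [0, 0, 0], 0.2],
    [[0.197, -0.004, -0.007], [0, 0, 0], 0.2],
    [[0.197, -0.004, -0.007], [0, 0, 0], 0.2]
  ]
}}

```text
clock: 4.45
tool_pos: [0.5681, 0.2752, 0.034]
orientation: [-153.2, 89.9, 26.9]
force: [-1.2, -0.6, 7.5]
opening: 0.0302
```

{"name": "drive_tool", "arguments": {
  "plan": [
    [[0, 0, 0.006], [0, 0, 0], 0.2],
    [[0, 0, 0.016], [0, 0, 0], 0.2],
    [[0, 0.001, 0.028], [0, 0, 0], 0.2],
    [[0, 0.001, 0.04], [0, 0, 0], 0.2],
    [[0, 0.001, 0.052], [0, 0, 0], 0.2],
    [[0, 0.002, 0.064], [0, 0, 0], 0.2],
    [[0, 0.002, 0.076], [0, 0, 0], 0.2],
    [[0, 0.003, 0.088], [0, 0, 0], 0.2],
    [[0, 0.003, 0.1], [0, 0, 0], 0.2],
    [[0, 0.003, 0.112], [0, 0, 0], 0.2],
    [[0, 0.004, 0.12], [0, 0, 0], 0.2],
    [[0, 0.004, 0.125], [0, 0, 0], 0.2],
    [[0, 0.004, 0.125], [0, 0, 0], 0.2]
  ]
}}

```text
clock: 5.53
tool_pos: [0.4417, 0.2708, 0.034]
orientation: [-140.2, 90.0, 40.0]
force: [-4.0, 0.9, 6.8]
opening: 0.0304
```

```bash
python3 - <<'E'
from h import *
np.set_printoptions(precision=4,suppress=True)
p,R,o=pose(); c=ctrl.get_calibration('wrist')
im=ctrl.snapshot('wrist'); cv2.imwrite('pics/w2.png',im)
print(p,o['opening'],o['force'])
for n,z in [('crank_hub',.02),('crank',0)]:
    for d in ctrl.landmark_of('wrist',n)[:3]: print(n,d['pixel'],round(d['confidence'],2),atz('wrist',d['pixel'],z,c))
E
```

```text
[0.4417 0.2708 0.034 ] 0.030417846925432982 [-4.0262  0.8871  6.8382]
crank_hub [303.1, 31.8] 0.68 [0.5647 0.2789 0.02  ]
crank [304.4, 49.4] 0.83 [0.5614 0.2791 0.    ]
```

View pics/w2.png

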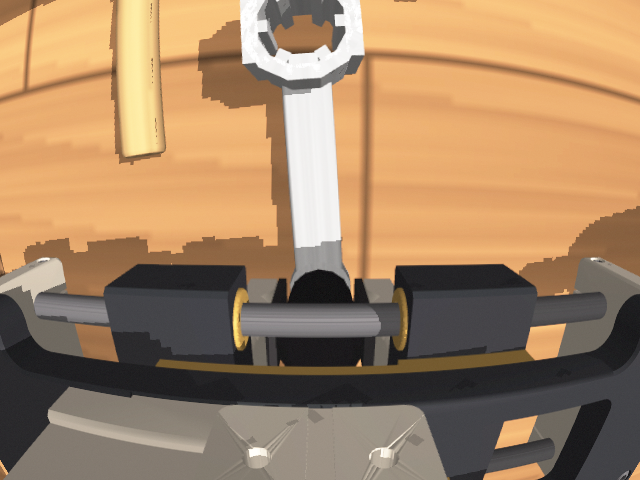

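{"name": "drive_tool", "arguments": {
  "plan": [
    [[0, 0, 0], [0, 0, 0], 0.75],
    [[0, 0, 0], [0, 0, 0], 0.75],
    [[0, 0, 0], [0, 0, 0], 0.75],
    [[-0.02, 0, 0], [0, 0, 0], 0.75],
    [[-0.06, 0, 0], [0, 0, 0], 0.75],
    [[-0.1, 0, 0], [0, 0, 0], 0.75],
    [[-0.13, 0, -0.01], [0, 0, 0], 0.78],
    [[-0.146, -0.008, -0.05], [0, 0, 0], 0.78],
    [[-0.146, -0.008, -0.08], [0, 0, 0], 0.78],
    [[-0.146, -0.008, -0.08], [0, 0, 0], 0.78],
    [[-0.146, -0.008, -0.08], [0, 0, 0], 0.78]
  ]
}}

```text
clock: 6.6
tool_pos: [0.5231, 0.2782, 0.1789]
orientation: [38.8, 89.9, -141.3]
force: [0.6, 0.8, -1.2]
opening: 0.0681
```

```bash
python3 - <<'E'
from h import *
np.set_printoptions(precision=4,suppress=True)
p,R,o=pose(); c=ctrl.get_calibration('wrist')
im=ctrl.snapshot('wrist'); cv2.imwrite('pics/w3.png',im)
print(p,R[:,1],o['opening'],o['force'])
for n,z in [('crank_hub',.02),('crank',0),('crank_handle',.046)]:
    for d in ctrl.landmark_of('wrist',n)[:3]: print(n,d['pixel'],round(d['confidence'],2),atz('wrist',d['pixel'],z,c))
E
```

```text
[0.5231 0.2782 0.1789] [-0.0005 -1.      0.0011] 0.06812967685253557 [ 0.5616  0.7829 -1.1728]
crank_hub [319.0, 177.1] 0.71 [0.5661 0.279  0.02  ]
crank_hub [242.8, 362.0] 0.56 [0.384  0.3564 0.02  ]
crank [250.2, 348.6] 0.8 [0.3884 0.3518 0.    ]
crank [318.7, 179.0] 0.75 [0.5628 0.2794 0.    ]
crank [423.6, 68.0] 0.33 [0.6687 0.1832 0.    ]
crank_handle [328.9, 329.6] 0.98 [0.4367 0.2705 0.046 ]
```

View pics/w3.png

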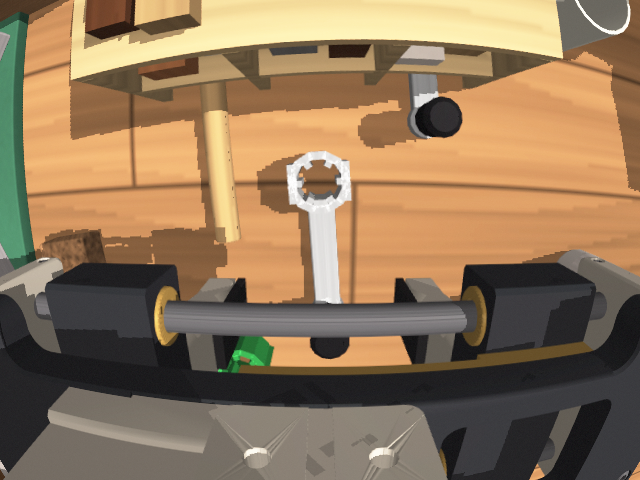

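{"name": "drive_tool", "arguments": {
  "plan": [
    [[0.01, -0.001, -0.03], [-3.9, 0, 0], 0.78],
    [[0.05, -0.001, -0.042], [-3.9, 0, 0], 0.78],
    [[0.085, -0.001, -0.042], [-3.9, 0, 0], 0.78],
    [[0.12, -0.001, -0.042], [-3.9, 0, 0], 0.78],
    [[0.15, -0.001, -0.042], [-3.9, 0, 0], 0.78],
    [[0.172, -0.001, -0.042], [-3.9, 0, 0], 0.78],
    [[0.172, -0.001, -0.042], [-3.9, 0, 0], 0.78],
    [[0.172, -0.001, -0.042], [-3.9, 0, 0], 0.78],
    [[0.172, -0.001, -0.042], [-3.9, 0, 0], 0.4],
    [[0.172, -0.001, -0.042], [-3.9, 0, 0], 0.4],
    [[0.172, -0.001, -0.042], [-3.9, 0, 0], 0.4],
    [[0.172, -0.001, -0.042], [-3.9, 0, 0], 0.4],
    [[0.172, -0.001, -0.042], [-3.9, 0, 0], 0.4],
    [[0.172, -0.001, -0.042], [-3.9, 0, 0], 0.4]
  ]
}}

```text
clock: 7.97
tool_pos: [0.5638, 0.2799, 0.0092]
orientation: [-154.6, 89.9, 29.4]
force: [-1.6, 0.2, 7.1]
opening: 0.0499
```

```bash
python3 - <<'E'
from h import *
np.set_printoptions(precision=4,suppress=True)
p,R,o=pose(); print(p,R,o['opening'],o['force'],o['moment'])
E
```

```text
[0.5638 0.2799 0.0092] [[ 0.0008  0.0704 -0.9975]
 [ 0.0005 -0.9975 -0.0704]
 [-1.     -0.0004 -0.0009]] 0.049854044592776814 [-1.5577  0.2277  7.1323] [-0.1426  0.7662  0.0286]
```

{"name": "drive_tool", "arguments": {
  "plan": [
    [[-0.005, 0, 0], [0, 0, 0], 0.4],
    [[-0.015, 0, 0], [0, 0, 0], 0.4],
    [[-0.03, 0, 0], [0, 0, 0], 0.4],
    [[-0.05, 0, 0], [0, 0, 0], 0.4],
    [[-0.075, 0, 0], [0, 0, 0], 0.4],
    [[-0.105, 0, 0], [0, 0, 0], 0.4],
    [[-0.135, 0, 0], [0, 0, 0], 0.4],
    [[-0.165, 0, 0], [0, 0, 0], 0.4],
    [[-0.195, 0, 0], [0, 0, 0], 0.4],
    [[-0.225, 0, 0], [0, 0, 0], 0.4],
    [[-0.25, 0, 0], [0, 0, 0], 0.4],
    [[-0.27, 0, 0], [0, 0, 0], 0.4],
    [[-0.28, 0, 0], [0, 0, 0], 0.4],
    [[-0.28, 0, 0], [0, 0, 0], 0.4]
  ]
}}

```text
clock: 9.13
tool_pos: [0.5642, 0.2801, 0.2922]
orientation: [-146.3, 89.7, 37.7]
force: [0.5, -0.2, -4.0]
opening: 0.0504
```

```bash
python3 - <<'E'
from h import *
np.set_printoptions(precision=4,suppress=True)
p,R,o=pose(); c=ctrl.get_calibration('wrist')
print(p,o['opening'],o['force'],o['moment'],o['joint_pos'])
im=ctrl.snapshot('wrist'); cv2.imwrite('pics/w4.png',im)
for d in ctrl.landmark_of('wrist','crank_handle')[:2]: print(d)
und=p-R[:,0]*(-.0092)  # crank origin, underside 9.2mm beyond TCP
und=p+R[:,0]*.0092
ex=und+R[:,2]*.125-R[:,0]*.046; print('exp handle px',proj('wrist',ex,c),'hub',proj('wrist',und-R[:,0]*.02,c))
hub=und-R[:,0]*.02
for a in (5,10,20): # droop about jaw axis
    Q=Ro.from_rotvec(R[:,1]*np.radians(a)).as_matrix(); print(a,proj('wrist',hub+Q@(ex-hub),c))
print([d for d in ctrl.landmark_of('wrist','crank_hub')[:2]])
s=ctrl.snapshot('scene'); cv2.imwrite('pics/s4.png',s)
cv2.imwrite('pics/c4.png',np.vstack([cv2.resize(im,(480,360))[180:],cv2.resize(s[80:320,140:460],(480,360),interpolation=3)]))
E
```

```text
[0.5642 0.2801 0.2922] 0.05036322379121784 [ 0.4847 -0.2036 -3.9826] [ 0.0256 -0.2039  0.0107] [ 44.1515  14.2311   0.2731   0.0357 -75.736   49.8772]
exp handle px [320.3196 524.6954] hub [320.351  308.4998]
5 [320.3076 511.4262]
10 [320.2966 497.9788]
20 [320.2773 470.6456]
[]
```

View pics/c4.png

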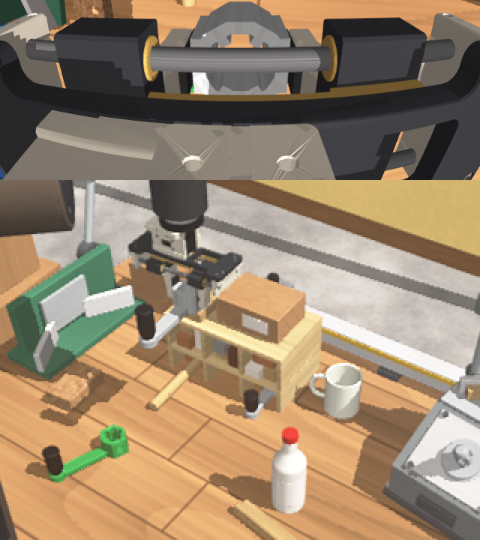

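```bash
cat >> h.py <<'E'
def crank_model(a,b=0,g=.0092,s=0.,yaw=0):
    "crank origin & rotation in world if drooped by a about jaw axis (pivot at grasp), underside g beyond TCP, slid s along tool z"
    p,R,_=pose()
    C0=np.c_[R[:,2],R[:,1],-R[:,0]]
    Q=Ro.from_rotvec(R[:,1]*np.radians(a)).as_matrix()@Ro.from_rotvec(R[:,0]*np.radians(yaw)).as_matrix()
    gp=p-R[:,0]*.019
    return gp+Q@(R[:,0]*(g+.019)+R[:,2]*s),Q@C0
E
python3 - <<'E'
from h import *
np.set_printoptions(precision=1,suppress=True)
for n in ['crank_handle','crank_hub','crank']: 
    print(n,[(np.round(d['pixel'],1),round(d['confidence'],2)) for d in ctrl.landmark_of('scene',n)[:4]])
for a in (-5,0,5,10,20):
    o,C=crank_model(a); print(a,[proj('scene',o+C@np.array(v)) for v in ([.125,0,.016],[.125,0,.076],[.125,0,.046],[0,0,.02],[0,0,0])])
s=cv2.imread('pics/s4.png'); cv2.imwrite('pics/c5.png',cv2.resize(s[170:320,210:310],(600,600*3//2)[:2],interpolation=3)[:600])
E
```

```text
crank_handle [(array([238.2, 171.8]), 0.6), (array([176.5, 267.4]), 0.48)]
crank_hub [(array([214.8, 255.4]), 0.86), (array([263.7, 162.8]), 0.79)]
crank [(array([216.1, 259.6]), 0.94), (array([269.1, 163.3]), 0.74)]
-5 [array([237.3, 179.9]), array([235.7, 160.1]), array([236.5, 170.2]), array([265. , 157.3]), array([265.3, 163.5])]
0 [array([237.9, 183.1]), array([235.1, 164.5]), array([236.5, 174. ]), array([265.2, 157.2]), array([265.8, 163. ])]
5 [array([238.8, 186. ]), array([234.7, 168.8]), array([236.8, 177.6]), array([265.3, 157. ]), array([266.3, 162.6])]
10 [array([239.8, 188.7]), array([234.6, 173. ]), array([237.3, 181. ]), array([265.5, 156.9]), array([266.7, 162. ])]
20 [array([242.4, 193. ]), array([235.2, 180.6]), array([238.9, 186.9]), array([265.8, 156.5]), array([267.7, 160.8])]
```

View pics/c5.png

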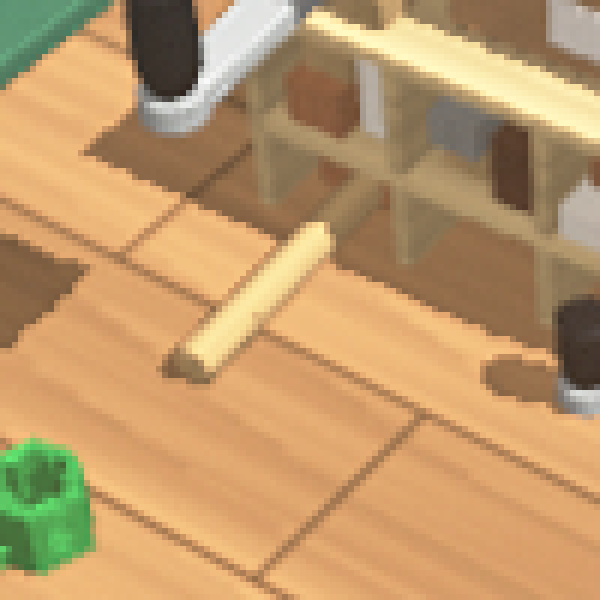

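```bash
cat >> h.py <<'E'
def frame(yaw,phi):
    "tool R with press yaw, crank +x turned phi (deg) about shaft axis from downslope"
    Z=Ro.from_euler('z',yaw,degrees=True).as_matrix(); th=np.radians(30)
    a=Z@[-np.sin(th),0,np.cos(th)]; d=Z@[-np.cos(th),0,-np.sin(th)]
    z=Ro.from_rotvec(a*np.radians(phi)).apply(d); x=-a
    return np.c_[x,np.cross(z,x),z],a,d
E
python3 - <<'E'
from h import *
p,R,o=pose()
T,a,d=frame(-6.7,0)
x=np.array([0,0,-1.]);y=np.array([-.117,-.993,0]);y/=np.linalg.norm(y);D=np.c_[x,y,np.cross(x,y)]
print(delta([.56,-.255,.32],D))
S=np.array([.628,-.269,.134]);V=S+a*.115+d*.067
print(V,delta(V,T))
E
```

```text
(array([-0.0318,  0.533 ,  0.0408]), array([10.76,  0.06, -0.06]))
[ 0.51326525 -0.25552176  0.20009292] (array([0.0882, 0.5301, 0.0873]), array([10.51, 29.97,  2.75]))
```

{"name": "drive_tool", "arguments": {
  "plan": [
    [[-0.01, 0.01, 0.002], [0, 0, 0], 0.4],
    [[-0.02, 0.03, 0.004], [1, 0, 0], 0.4],
    [[-0.03, 0.06, 0.008], [2, 0, 0], 0.4],
    [[-0.032, 0.095, 0.012], [3, 0, 0], 0.4],
    [[-0.032, 0.13, 0.015], [4, 0, 0], 0.4],
    [[-0.032, 0.165, 0.018], [5, 0, 0], 0.4],
    [[-0.032, 0.2, 0.02], [6, 0, 0], 0.4],
    [[-0.032, 0.235, 0.022], [7, 0, 0], 0.4],
    [[-0.032, 0.27, 0.025], [8, 0, 0], 0.4],
    [[-0.032, 0.305, 0.03], [9, 0, 0], 0.4],
    [[-0.032, 0.34, 0.033], [10, 0, 0], 0.4],
    [[-0.032, 0.375, 0.036], [10.8, 0, 0], 0.4],
    [[-0.032, 0.41, 0.04], [10.8, 0, 0], 0.4],
    [[-0.032, 0.445, 0.041], [10.8, 0, 0], 0.4],
    [[-0.032, 0.475, 0.041], [10.8, 0, 0], 0.4],
    [[-0.032, 0.5, 0.041], [10.8, 0, 0], 0.4],
    [[-0.032, 0.52, 0.041], [10.8, 0, 0], 0.4],
    [[-0.032, 0.53, 0.041], [10.8, 0, 0], 0.4],
    [[-0.032, 0.533, 0.041], [10.8, 0, 0], 0.4],
    [[-0.032, 0.533, 0.041], [10.8, 0, 0], 0.4]
  ]
}}

```text
clock: 11.15
tool_pos: [0.5592, -0.256, 0.3204]
orientation: [46.6, 89.9, -140.3]
force: [0.6, 0.4, -4.5]
opening: 0.05
```

```bash
python3 - <<'E'
from h import *
p,R,o=pose(); print(p,o['joint_pos'],o['opening'])
T,a,d=frame(-6.7,0)
S=np.array([.628,-.269,.134]);V=S+a*.115+d*.067
print(delta(V,T))
E
```

```text
[ 0.55920652 -0.25598712  0.32039144] [-6.38277962e+00  1.24230685e+01  1.46803887e+00  6.68838920e-02
 -7.91082032e+01  8.94981218e+01] 0.05002165536540872
(array([0.1204, 0.0049, 0.0455]), array([-0.15, 30.06, -0.11]))
```

{"name": "drive_tool", "arguments": {
  "plan": [
    [[0.005, 0.001, 0.01], [0, 5, 0], 0.4],
    [[0.015, 0.002, 0.02], [0, 10, 0], 0.4],
    [[0.03, 0.003, 0.03], [0, 15, 0], 0.4],
    [[0.05, 0.004, 0.04], [0, 20, 0], 0.4],
    [[0.07, 0.005, 0.045], [0, 25, 0], 0.4],
    [[0.09, 0.005, 0.045], [0, 30, 0], 0.4],
    [[0.11, 0.005, 0.045], [0, 30, 0], 0.4],
    [[0.12, 0.005, 0.045], [0, 30, 0], 0.4],
    [[0.12, 0.005, 0.045], [0, 30, 0], 0.4],
    [[0.12, 0.005, 0.045], [0, 30, 0], 0.4]
  ]
}}

```text
clock: 11.98
tool_pos: [0.5137, -0.255, 0.2008]
orientation: [179.9, 60.1, -6.9]
force: [-0.5, -0.4, -3.2]
opening: 0.0502
```

```bash
python3 - <<'E'
from h import *
np.set_printoptions(precision=4,suppress=True)
p,R,o=pose(); c=ctrl.get_calibration('wrist'); print(p,R,o['joint_pos'],o['opening'])
im=ctrl.snapshot('wrist'); cv2.imwrite('pics/w6.png',im)
np.savez('w6.npz',**{k:np.array(v) for k,v in c.items()})
for n in ['shaft_seat','shaft_nose','press','crank_hub']: 
    print(n,[(np.round(d['pixel'],1),round(d['confidence'],2)) for d in ctrl.landmark_of('wrist',n)[:3]])
S=np.array([.628,-.269,.134]);T,a,d=frame(-6.7,0); print(proj('wrist',S,c),proj('wrist',S+.05*a,c))
u=proj('wrist',S+.05*a,c).astype(int)
x0,y0=max(0,u[0]-120),max(0,u[1]-100)
cv2.imwrite('pics/c6.png',cv2.resize(im[y0:y0+200,x0:x0+240],(720,600),interpolation=3)); print(x0,y0)
E
```

```text
[ 0.5137 -0.255   0.2008] [[ 0.4949 -0.1185 -0.8608]
 [-0.0601 -0.993   0.1021]
 [-0.8668  0.0012 -0.4986]] [ -6.8287  -2.2828 -38.1737   0.1203 -24.2025  89.9462] 0.050182211270464086
shaft_seat [(array([314.4, 149.4]), 0.9), (array([320.1, 293. ]), 0.45)]
shaft_nose [(array([317.2, 148. ]), 0.57)]
press [(array([319. , 156.9]), 0.97)]
crank_hub []
[320.4909 149.1482] [320.7815 149.2454]
200 49
```

View pics/c6.png

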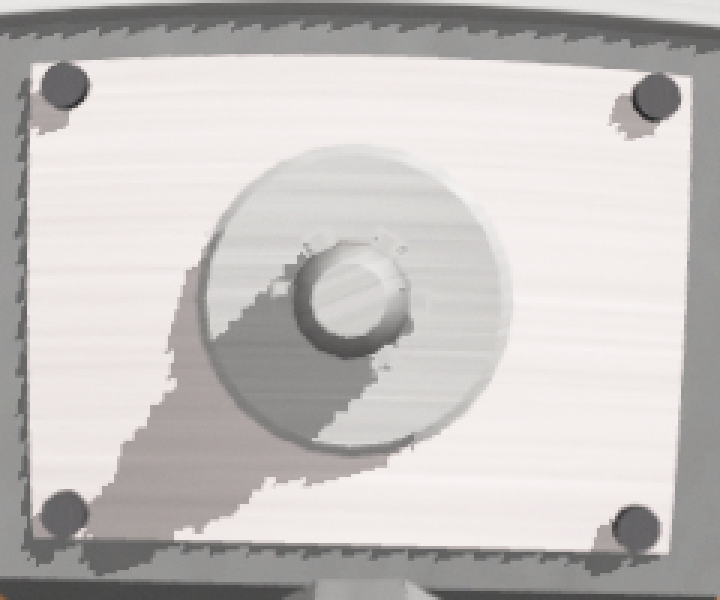

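{"name": "drive_tool", "arguments": {
  "plan": [
    [[0.02, 0, 0], [0, 0, 0], 0.4],
    [[0.04, 0, 0], [0, 0, 0], 0.4],
    [[0.05, 0, 0], [0, 0, 0], 0.4],
    [[0.05, 0, 0], [0, 0, 0], 0.4],
    [[0.05, 0, 0], [0, 0, 0], 0.4]
  ]
}}

```text
clock: 12.65
tool_pos: [0.5392, -0.2587, 0.1578]
orientation: [179.8, 60.1, -7.0]
force: [-1.0, -1.0, -3.3]
opening: 0.0499
```

```bash
python3 - <<'E'
from h import *
np.set_printoptions(precision=4,suppress=True)
p,R,o=pose(); c=ctrl.get_calibration('wrist'); print(p,R.tolist(),o['opening'])
im=ctrl.snapshot('wrist'); cv2.imwrite('pics/w7.png',im)
np.savez('w7.npz',p=p,R7=R,**{k:np.array(v) for k,v in c.items()})
print(c['cx'],c['cy'],c['fx'])
for n in ['shaft_seat','shaft_nose']: 
    l=ctrl.landmark_of('wrist',n); print(n,[(np.round(d['pixel'],1),round(d['confidence'],2)) for d in l[:2]])
u=np.array(ctrl.landmark_of('wrist','shaft_seat')[0]['pixel']).astype(int)
g=im[u[1]-40:u[1]+40,u[0]-50:u[0]+50]; print(u)
g=cv2.resize(g,(750,600),interpolation=cv2.INTER_CUBIC)
l=cv2.cvtColor(g,cv2.COLOR_BGR2GRAY); l=cv2.createCLAHE(4,(4,4)).apply(l); cv2.imwrite('pics/c7.png',l)
E
```

```text
[ 0.5392 -0.2587  0.1578] [[0.4952141620972538, -0.11926583826929496, -0.8605455208646651], [-0.060637051599315234, -0.992861482416468, 0.10270941878482248], [-0.8666522264620666, 0.0013177843892084942, -0.4989109958826792]] 0.04991294768905552
319.9678092047333 242.912786802044 371.64829954431775
shaft_seat [(array([320.5, 294. ]), 0.42)]
shaft_nose [(array([314.3, 151. ]), 0.63)]
[320 294]
```

View pics/c7.png

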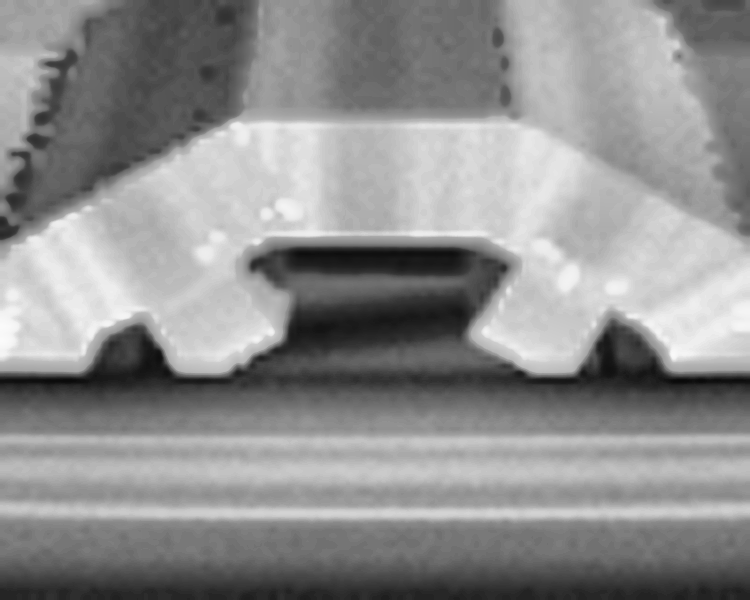

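```bash
python3 - <<'E'
from h import *
im=cv2.imread('pics/w7.png');g=cv2.cvtColor(im,cv2.COLOR_BGR2GRAY)
x0,y0=282,116
k=g[y0:y0+70,x0:x0+70]
def enh(k,gam): 
    f=(k/255.)**gam; return np.uint8(255*f)
# shadow-stretched and light-stretched
sh=np.clip((k.astype(float)-60)/(160-60),0,1)*255; li=np.clip((k.astype(float)-130)/(255-130),0,1)*255
r=[cv2.resize(np.uint8(v),(400,400),interpolation=cv2.INTER_CUBIC) for v in (sh,li)]
C=(316,151)
pol=cv2.warpPolar(g,(36,360),C,36,cv2.WARP_POLAR_LINEAR+cv2.INTER_CUBIC)
pol=cv2.rotate(pol,cv2.ROTATE_90_COUNTERCLOCKWISE)
pol=cv2.createCLAHE(3,(1,6)).apply(pol)
pol=cv2.resize(pol,(800,200))
cv2.imwrite('pics/c8.png',np.vstack([np.hstack(r),pol]))
E
```

```text
(no output)
```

View pics/c8.png

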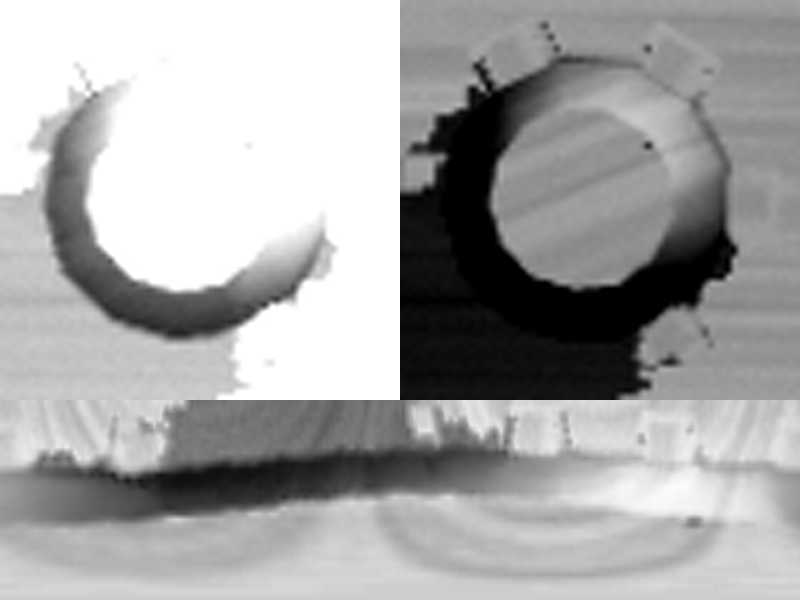

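```bash
cat > fit.py <<'E'
from h import *
from scipy.optimize import least_squares
np.set_printoptions(precision=4,suppress=True)
W=np.load('w7.npz'); c={k:(W[k] if W[k].ndim else float(W[k])) for k in W.files}; p,R=W['p'],W['R7']
def tl(px,x):  # point on plane tool-x = x, in tool coords
    o,d=ray('wrist',px,c); o=R.T@(o-p); d=R.T@d; return o+d*(x-o[0])/d[0]
print('cam tool',R.T@(ray('wrist',(320,240),c)[0]-p))
for px in [(320.5,286),(320.5,270.3)]: print('hub rear slot/edge',tl(px,-.0308))
for X in (250,518,285,475): print(' hub top px',X, tl((270+X/7.5,254+(122 if X in(250,518) else 310)/7.5),-.0308))
P=lambda X,Y:(282+(X-400)/5.714,116+Y/5.714)
for D in (.055,.060,.065,.07):  # seat's tool-x
    C=tl(P(599,197),D-.033); N=tl(P(585,199),D-.044)
    print('D',D,'splC',C,'nose',N)
    for b in [(518,58),(680,60),(765,195),(675,335)]:
        v=tl(P(*b),D-.033)-C; print('   ang from tool y to -z',np.degrees(np.arctan2(-v[2],v[1])).round(1),'r',np.hypot(v[1],v[2]).round(4),end='')
    print(' noser',np.linalg.norm(tl(P(440,199),D-.044)-tl(P(730,199),D-.044))/2)
E
python3 fit.py
python3 - <<'E'
from h import *
np.set_printoptions(precision=4,suppress=True)
W=np.load('w7.npz');g=cv2.cvtColor(cv2.imread('pics/w7.png'),cv2.COLOR_BGR2GRAY)
# collar edges along rays from the centre
for ang in range(0,360,20):
    a=np.radians(ang); r=np.arange(45,85,.5); xs=(317+r*np.cos(a)).astype(np.float32)[None]; ys=(151-r*np.sin(a)).astype(np.float32)[None]
    v=cv2.remap(g,xs,ys,1)[0].astype(int); d=np.abs(np.diff(v)); i=np.argsort(-d)[:3]; print(ang,[(r[j],int(d[j])) for j in i])
E
```

```text
cam tool [-0.1574 -0.0001 -0.0664]
hub rear slot/edge [-0.0308  0.0001 -0.0177]
hub rear slot/edge [-0.0308  0.0001 -0.0237]
 hub top px 250 [-0.0308 -0.0061 -0.0237]
 hub top px 518 [-0.0308  0.0067 -0.0237]
 hub top px 285 [-0.0308 -0.0045 -0.014 ]
 hub top px 475 [-0.0308  0.0048 -0.014 ]
D 0.055 splC [ 0.022  -0.0016 -0.0659] nose [ 0.011  -0.0026 -0.0657]
   ang from tool y to -z 119.7 r 0.0136   ang from tool y to -z 59.8 r 0.0134   ang from tool y to -z 1.0 r 0.0139   ang from tool y to -z -61.3 r 0.0133 noser 0.011398612335102398
D 0.06 splC [ 0.027  -0.0017 -0.0658] nose [ 0.016  -0.0027 -0.0657]
   ang from tool y to -z 119.7 r 0.014   ang from tool y to -z 59.8 r 0.0138   ang from tool y to -z 1.0 r 0.0143   ang from tool y to -z -61.3 r 0.0137 noser 0.011737117367576098
D 0.065 splC [ 0.032  -0.0017 -0.0658] nose [ 0.021  -0.0028 -0.0657]
   ang from tool y to -z 119.7 r 0.0143   ang from tool y to -z 59.8 r 0.0142   ang from tool y to -z 1.0 r 0.0147   ang from tool y to -z -61.3 r 0.014 noser 0.012075622400049798
D 0.07 splC [ 0.037  -0.0017 -0.0658] nose [ 0.026  -0.00
[... 845 characters left out ...]
4(65.5), 27)]
180 [(np.float64(71.5), 28), (np.float64(71.0), 28), (np.float64(61.5), 27)]
200 [(np.float64(79.0), 28), (np.float64(79.5), 17), (np.float64(78.5), 16)]
220 [(np.float64(63.5), 11), (np.float64(63.0), 10), (np.float64(62.5), 6)]
240 [(np.float64(63.0), 13), (np.float64(62.5), 13), (np.float64(62.0), 7)]
260 [(np.float64(58.0), 28), (np.float64(58.5), 24), (np.float64(72.5), 20)]
280 [(np.float64(58.0), 24), (np.float64(58.5), 19), (np.float64(67.0), 18)]
300 [(np.float64(62.0), 18), (np.float64(61.5), 15), (np.float64(62.5), 11)]
320 [(np.float64(62.0), 15), (np.float64(62.5), 10), (np.float64(61.5), 9)]
340 [(np.float64(63.0), 8), (np.float64(62.5), 6), (np.float64(63.5), 5)]
```

{"name": "drive_tool", "arguments": {
  "plan": [
    [[-0.015, 0, 0], [0, 0, 0], 0.4],
    [[-0.03, 0, 0], [0, 0, 0], 0.4],
    [[-0.03, 0, -0.01], [5, 0, 0], 0.4],
    [[-0.03, 0, -0.025], [10, 0, 0], 0.4],
    [[-0.03, -0.001, -0.04], [15, 0, 0], 0.4],
    [[-0.03, -0.002, -0.055], [20, 0, 0], 0.4],
    [[-0.03, -0.002, -0.063], [25, 0, 0], 0.4],
    [[-0.03, -0.002, -0.0667], [30.2, 0, 0], 0.4],
    [[-0.03, -0.002, -0.0667], [30.2, 0, 0], 0.4],
    [[-0.018, -0.002, -0.0667], [30.2, 0, 0], 0.4],
    [[-0.006, -0.002, -0.0667], [30.2, 0, 0], 0.4],
    [[-0.006, -0.002, -0.0667], [30.2, 0, 0], 0.4],
    [[-0.006, -0.002, -0.0667], [30.2, 0, 0], 0.4],
    [[-0.006, -0.002, -0.0667], [30.2, 0, 0], 0.4]
  ]
}}

```text
clock: 14.02
tool_pos: [0.5938, -0.2632, 0.198]
orientation: [-150.0, 59.9, -7.0]
force: [0.3, -0.7, -4.1]
opening: 0.0495
```

```bash
cat > st.py <<'E'
from h import *
np.set_printoptions(precision=4,suppress=True)
W=np.load('w7.npz');p7,R7=W['p'],W['R7']
p,R,o=pose()
S=np.array([.063,-.0023,-.0658]); q=R7.T@(p-p7)
T=R7@Ro.from_rotvec([30.2,0,0],degrees=True).as_matrix()
hub=R7.T@(p+R@np.array([.0092,.0002,.0009])-p7)
print('TCP in tool7',q,'hub-seat in tool7',hub-S,'rot err',Ro.from_matrix(R.T@T).as_rotvec(degrees=True))
tgt=S+[0,0,0]
print('lateral correction in tool axes now',R.T@R7@(np.r_[0,(S-hub)[1:]]),'force tool',R.T@o['force'],'mom tool',R.T@o['moment'],o['opening'],o['clock'])
E
python3 st.py
```

```text
TCP in tool7 [-0.0074 -0.0019 -0.0675] hub-seat in tool7 [-0.0612  0.0001 -0.0009] rot err [ 0.0541 -0.1351  0.0716]
lateral correction in tool axes now [-0.      0.0004  0.0008] force tool [3.755  1.39   1.1452] mom tool [-0.0049 -1.9244  1.1031] 0.04951795433157327 14.0167
```

{"name": "drive_tool", "arguments": {
  "plan": [
    [[0, 0.0004, 0.0008], [0, 0, 0], 0.4],
    [[0.005, 0.0004, 0.0008], [0, 0, 0], 0.4],
    [[0.01, 0.0004, 0.0008], [0, 0, 0], 0.4],
    [[0.015, 0.0004, 0.0008], [0, 0, 0], 0.4],
    [[0.02, 0.0004, 0.0008], [0, 0, 0], 0.4],
    [[0.022, 0.0004, 0.0008], [0, 0, 0], 0.4],
    [[0.022, 0.0004, 0.0008], [0, 0, 0], 0.4]
  ]
}}

```text
clock: 14.6
tool_pos: [0.6039, -0.2644, 0.1773]
orientation: [-150.0, 60.0, -7.0]
force: [0.7, -0.6, -4.6]
opening: 0.0496
```

```bash
python3 st.py
```

```text
TCP in tool7 [ 0.0155 -0.002  -0.066 ] hub-seat in tool7 [-0.0383  0.      0.0006] rot err [ 0.0523 -0.0558  0.0277]
lateral correction in tool axes now [ 0.     -0.0003 -0.0005] force tool [4.4153 1.2852 1.1294] mom tool [ 0.0287 -1.9474  1.2368] 0.049603994116425854 14.6
```

{"name": "drive_tool", "arguments": {
  "plan": [
    [[0.001, -0.0002, -0.0003], [0, 0, 0], 0.4],
    [[0.003, -0.0002, -0.0003], [0, 0, 0], 0.4],
    [[0.005, -0.0002, -0.0003], [0, 0, 0], 0.4],
    [[0.007, -0.0002, -0.0003], [0, 0, 0], 0.4],
    [[0.009, -0.0002, -0.0003], [0, 0, 0], 0.4],
    [[0.01, -0.0002, -0.0003], [0, 0, 0], 0.4],
    [[0.01, -0.0002, -0.0003], [0, 0, 0], 0.4]
  ]
}}

```text
clock: 15.18
tool_pos: [0.6092, -0.265, 0.1686]
orientation: [-150.0, 60.0, -7.0]
force: [-0.4, 0.6, -4.1]
opening: 0.0499
```

```bash
python3 st.py
```

```text
TCP in tool7 [ 0.0257 -0.002  -0.0662] hub-seat in tool7 [-0.0281 -0.      0.0004] rot err [ 0.0524 -0.0391  0.0196]
lateral correction in tool axes now [ 0.     -0.0002 -0.0004] force tool [3.3341 0.7399 2.3957] mom tool [-0.0004 -1.9121  1.1846] 0.04994398823436237 15.1833
```

{"name": "drive_tool", "arguments": {
  "plan": [
    [[0.002, 0, 0], [0, 0, 0], 0.4],
    [[0.004, 0, 0], [0, 0, 0], 0.4],
    [[0.006, 0, 0], [0, 0, 0], 0.4],
    [[0.008, 0, 0], [0, 0, 0], 0.4],
    [[0.01, 0, 0], [0, 0, 0], 0.4],
    [[0.01, 0, 0], [0, 0, 0], 0.4]
  ]
}}

```text
clock: 15.68
tool_pos: [0.6144, -0.2656, 0.1595]
orientation: [-150.0, 60.0, -7.0]
force: [0.9, -0.7, -3.3]
opening: 0.05
```

```bash
python3 st.py
```

```text
TCP in tool7 [ 0.0362 -0.002  -0.0663] hub-seat in tool7 [-0.0176 -0.      0.0004] rot err [ 0.0545 -0.0303  0.0142]
lateral correction in tool axes now [ 0.     -0.0002 -0.0004] force tool [3.3607 0.9165 0.4318] mom tool [-0.0674 -1.7488  1.0614] 0.049985019450790424 15.6833
```

{"name": "drive_tool", "arguments": {
  "plan": [
    [[0.002, 0, 0], [0, 0, 0], 0.4],
    [[0.004, 0, 0], [0, 0, 0], 0.4],
    [[0.006, 0, 0], [0, 0, 0], 0.4],
    [[0.008, 0, 0], [0, 0, 0], 0.4],
    [[0.01, 0, 0], [0, 0, 0], 0.4],
    [[0.012, 0, 0], [0, 0, 0], 0.4],
    [[0.013, 0, 0], [0, 0, 0], 0.4],
    [[0.013, 0, 0], [0, 0, 0], 0.4]
  ]
}}

```text
clock: 16.35
tool_pos: [0.621, -0.2664, 0.1481]
orientation: [-150.0, 60.0, -7.0]
force: [0.8, -0.3, -4.4]
opening: 0.0495
```

```bash
python3 st.py
```

```text
TCP in tool7 [ 0.0494 -0.0021 -0.0663] hub-seat in tool7 [-0.0044 -0.0001  0.0004] rot err [ 0.0583 -0.0265  0.0127]
lateral correction in tool axes now [ 0.     -0.0001 -0.0004] force tool [4.28   0.9151 1.1627] mom tool [ 0.0038 -1.7491  1.0321] 0.04951313764354652 16.35
```

{"name": "drive_tool", "arguments": {
  "plan": [
    [[0.001, 0, 0], [0, 0, 0], 0.4],
    [[0.002, 0, 0], [0, 0, 0], 0.4],
    [[0.003, 0, 0], [0, 0, 0], 0.4],
    [[0.004, 0, 0], [0, 0, 0], 0.4],
    [[0.005, 0, 0], [0, 0, 0], 0.4],
    [[0.005, 0, 0], [0, 0, 0], 0.4]
  ]
}}

```text
clock: 16.85
tool_pos: [0.6234, -0.2667, 0.1438]
orientation: [-150.0, 60.0, -7.0]
force: [-1.0, 0.4, -2.5]
opening: 0.0496
```

```bash
python3 st.py
```

```text
TCP in tool7 [ 0.0543 -0.0021 -0.0663] hub-seat in tool7 [ 0.0006 -0.      0.0003] rot err [ 0.0599 -0.0293  0.0126]
lateral correction in tool axes now [ 0.     -0.0001 -0.0003] force tool [1.7114 0.7955 2.0071] mom tool [-0.0213 -1.9258  1.0252] 0.04962896678682838 16.85
```

{"name": "drive_tool", "arguments": {
  "plan": [
    [[0.001, 0, 0], [0, 0, 0], 0.4],
    [[0.002, 0, 0], [0, 0, 0], 0.4],
    [[0.003, 0, 0], [0, 0, 0], 0.4],
    [[0.003, 0, 0], [0, 0, 0], 0.4]
  ]
}}

```text
clock: 17.18
tool_pos: [0.624, -0.2668, 0.1434]
orientation: [-150.0, 60.0, -7.0]
force: [-19.3, 9.2, 20.5]
opening: 0.0503
```

```bash
python3 st.py
```

```text
TCP in tool7 [ 0.055  -0.0021 -0.0666] hub-seat in tool7 [ 0.0012 -0.0001  0.0001] rot err [ 0.0764 -0.0848  0.0428]
lateral correction in tool axes now [ 0.      0.     -0.0001] force tool [-27.8404  -2.2658   9.7166] mom tool [-0.0815 -4.9156  0.5291] 0.05029591926633565 17.1833
```

{"name": "drive_tool", "arguments": {
  "plan": [
    [[0, 0, 0], [0, 0, 0], 0.75],
    [[0, 0, 0], [0, 0, 0], 0.75],
    [[0, 0, 0], [0, 0, 0], 0.75],
    [[0, 0, 0], [0, 0, 0], 0.75],
    [[0, 0, 0], [0, 0, 0], 0.75],
    [[-0.01, 0, 0], [0, 0, 0], 0.75],
    [[-0.03, 0, 0], [0, 0, 0], 0.75],
    [[-0.06, 0, 0], [0, 0, 0], 0.75],
    [[-0.09, 0, 0], [0, 0, 0], 0.75],
    [[-0.12, 0, 0], [0, 0, 0], 0.75],
    [[-0.12, 0, 0.03], [0, 0, 0], 0.75],
    [[-0.12, 0, 0.06], [0, 0, 0], 0.75],
    [[-0.12, 0, 0.06], [0, 0, 0], 0.75]
  ]
}}

```text
clock: 18.27
tool_pos: [0.5163, -0.2228, 0.2173]
orientation: [-149.9, 60.3, -6.9]
force: [-1.6, 0.6, -1.9]
opening: 0.0651
```

```bash
python3 - <<'E'
from h import *
np.set_printoptions(precision=4,suppress=True)
p,R,o=pose(); c=ctrl.get_calibration('wrist'); print(p,o['force'],o['opening'])
im=ctrl.snapshot('wrist'); s=ctrl.snapshot('scene'); t=ctrl.snapshot('top')
W=np.load('w7.npz');p7,R7=W['p'],W['R7'];T=R7@Ro.from_rotvec([30.2,0,0],degrees=True).as_matrix()
S=p7+R7@np.array([.0642,-.0023,-.0658]); C=np.c_[T[:,2],T[:,1],-T[:,0]]
for cam,cc in (('wrist',c),('scene',None),('top',None)):
  for n,v in (('crank_hub',[0,0,.02]),('crank',[0,0,0]),('crank_handle',[.125,0,.046]),('shaft_nose',[0,0,.05])):
    l=ctrl.landmark_of(cam,n); print(cam,n,'exp',proj(cam,S+C@np.array(v),cc),[(np.round(d['pixel'],1),round(d['confidence'],2)) for d in l[:3]])
w=im[40:310,160:480].copy()
cv2.imwrite('pics/c9.png',np.hstack([cv2.resize(w,(480,405)),cv2.resize(s[200:335,380:480],(300,405),interpolation=3)]))
# expected slot/nose features
print('home nose-tip / hub top centre px',proj('wrist',S+C@[0,0,.05],c),proj('wrist',S+C@[0,0,.04],c), 'nose if 5mm short', proj('wrist',S+C@[0,0,.045],c))
E
```

```text
[ 0.5163 -0.2228  0.2173] [-1.6175  0.6404 -1.895 ] 0.06509578859693317
wrist crank_hub exp [314.5024 148.1713] []
wrist crank exp [314.8351 148.1473] []
wrist crank_handle exp [314.8345 326.3053] [(array([310.1, 146.9]), 0.69)]
wrist shaft_nose exp [313.8978 148.2151] [(array([313. , 149.7]), 0.81)]
scene crank_hub exp [446.9099 263.2044] [(array([216. , 255.7]), 0.92), (array([443.7, 263.7]), 0.73)]
scene crank exp [447.6398 265.4172] [(array([451., 268.]), 0.73), (array([217.4, 257.7]), 0.62)]
scene crank_handle exp [402.3676 282.6233] [(array([172.7, 267.1]), 0.5), (array([401. , 281.2]), 0.47), (array([319.6, 313.3]), 0.4)]
scene shaft_nose exp [445.7762 259.7673] [(array([444.9, 260.9]), 0.65)]
top crank_hub exp [460.8795 217.7496] [(array([215.5, 315.8]), 0.95), (array([455.5, 216.9]), 0.86)]
top crank exp [459.3745 214.8761] [(array([218.2, 315.8]), 0.7), (array([458.1, 213.1]), 0.55), (array([454.6, 215.3]), 0.52)]
top crank_handle exp [428.7663 259.2568] [(array([194.9, 362.3]), 0.55)]
top shaft_nose exp [463.2166 222.212 ] [(array([464.6, 224.5]), 0.56)]
home nose-tip / hub top centre px [313.8978 148.2151] [314.1157 148.1993] nose if 5mm short [314.009 148.207]
```

View pics/c9.png

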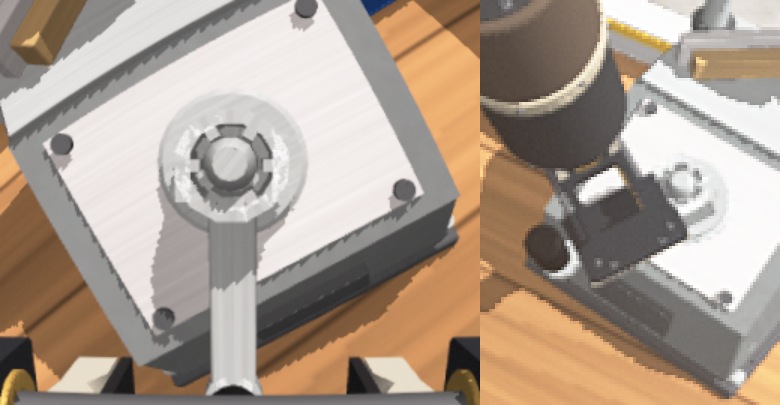

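{"name": "drive_tool", "arguments": {
  "plan": [
    [[-0.03, 0, 0], [0, 0, 0], 0.75],
    [[-0.06, 0, 0], [0, 0, 0], 0.75],
    [[-0.09, 0, 0], [0, 0, 0], 0.75],
    [[-0.09, 0, 0], [0, 0, 0], 0.75],
    [[-0.09, 0, 0], [0, 0, 0], 0.75],
    [[-0.09, 0, 0], [0, 0, 0], 0.75]
  ]
}}

```text
clock: 19.52
tool_pos: [0.4785, -0.2188, 0.2989]
orientation: [-150.0, 60.0, -7.0]
force: [0.2, 0.3, -1.1]
opening: 0.0656
```

```bash
python3 - <<'E'
from h import *
np.set_printoptions(precision=4,suppress=True)
p,R,o=pose(); c=ctrl.get_calibration('wrist'); print(p,o['force'],o['qvel'])
W=np.load('w7.npz');p7,R7=W['p'],W['R7'];T=R7@Ro.from_rotvec([30.2,0,0],degrees=True).as_matrix()
S=p7+R7@np.array([.0642,-.0023,-.0658]); C=np.c_[T[:,2],T[:,1],-T[:,0]]; print('S',S)
ims={k:ctrl.snapshot(k) for k in ('wrist','scene','top')}
for cam,cc in (('wrist',c),('scene',None),('top',None)):
  for n,v in (('crank_hub',[0,0,.02]),('crank_handle',[.125,0,.046])):
    print(cam,n,'exp',proj(cam,S+C@np.array(v),cc),[(np.round(d['pixel'],1),round(d['confidence'],2)) for d in ctrl.landmark_of(cam,n)[:3]])
for n in ['short_crank_mid','mallet_mid','glue_mid','wax_tin_mid','tape_mid','offcut_mid','mug_mid','sander_mid']:
    print(n,[(np.round(d['pixel'],1),round(d['confidence'],2)) for d in ctrl.landmark_of('scene',n)[:1]])
E
```

```text
[ 0.4785 -0.2188  0.2989] [ 0.1636  0.2842 -1.0803] [-0.0484  1.3798 -0.6864 -0.0126 -0.0441 -0.0579]
S [ 0.6279 -0.267   0.135 ]
wrist crank_hub exp [320.0278 156.6024] [(array([321.6, 154.7]), 0.6)]
wrist crank_handle exp [319.9115 290.6068] [(array([317.2, 293. ]), 0.56)]
scene crank_hub exp [446.9099 263.2044] [(array([446.1, 266.1]), 0.96), (array([216.8, 257.3]), 0.77), (array([292., 218.]), 0.65)]
scene crank_handle exp [402.3676 282.6233] [(array([403.6, 280.9]), 0.64), (array([173.4, 266.9]), 0.64)]
top crank_hub exp [460.8795 217.7496] [(array([460.2, 217.9]), 0.91), (array([212.6, 316.6]), 0.78)]
top crank_handle exp [428.7663 259.2568] [(array([196.1, 364.3]), 0.68), (array([431.7, 260.3]), 0.61)]
short_crank_mid [(array([315.9, 223.5]), 0.67)]
mallet_mid [(array([273.9, 191.8]), 0.77)]
glue_mid [(array([330.2, 268.3]), 0.89)]
wax_tin_mid [(array([427.4, 374.1]), 0.96)]
tape_mid [(array([388.2, 352.2]), 0.63)]
offcut_mid [(array([318.2, 311.8]), 0.75)]
mug_mid [(array([369.5, 222.2]), 0.82)]
sander_mid [(array([187.4, 215.4]), 0.57)]
```

All three cameras agree with the home pose to within about 3 px, and the other items haven't moved.

```bash
python3 -c "
from plant import ctrl
print(ctrl.close_job())"
```

```text
the job is handed in; nothing more can be done
None
```

The long crank is on the press's splined shaft, against the collar and released, and I handed the job in at about 20 s on the robot's clock. I drew it out of the middle bay by its handle, regripped it by the hub flats and turned it 30° from straight down the slope to line up with the missing spline. It slid on without resistance.

**Seating:** it stopped firmly at the collar with a push of about 28 N along the shaft, within about 1 mm of the depth I had worked out from the pictures. I did no separate push test after letting go. That it is fully home rests on that firm stop, and on a picture after release showing the splines in the slots.

**Final position:** after I backed the gripper away, the hub and handle showed in all three cameras within about 3 px of the home position. The detector also reported the green look-alike, which I took to be just that.

**Other things:** in the scene camera's last check, the short crank, mallet, glue bottle, tin, tape, offcut, mug and sanding block were within about 4 px of where they started, which is within the detector's scatter. The mallet check is weak, because its detections fell on the rack's upper part both times. The gripper is clear of everything, with about 1 N reading at the wrist.

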